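# Lock the slide and hold the guide rod through both bushings of a sampler lift stand

### The arm

A 6-joint arm with a two-finger parallel gripper is mounted at the origin on the work surface. World frame = base frame: x ahead of the robot, y to its left, z up, the work surface at z = 0. Lengths are in mm, angles in degrees, forces in N, time in s.
With the tool pointing down it reaches from about 350 to 850 mm from the base axis. Payload 8.1 kg.
Tool frame: the origin (TCP) lies midway between the tips of the shut fingers; the grasp point (between the pads) lies 19 mm behind it; z points along the fingers, y is the direction in which the jaws open and shut (so a half turn about z gives the same grasp; the last joint's range is limited). The gripper opens to 85 mm and grips with 20 to 120 N. Pads are 22 mm wide; open, the fingers measure 114 mm over their backs; the gripper's body (76 mm by 85 mm) begins 54 mm behind the grasp point. The pads swing forward as they close: fully open they stand 13 mm farther back than shut.
Start: joints at [-72.33, 7.471, 85.268, -0, 87.261, -4.893], TCP at [230.24, -554.071, 204.692] pointing down, gripper open.
Joint ranges: [-169.43, 169.43], [-51.17, 129.36], [1.28, 143.12], [-76.62, 256.62], [0, 156.53], [-152.29, 152.29]. Speed limits (degrees/s): [136.94, 136.94, 159.86, 180, 180, 180].

### API

Orientations are given as [roll, pitch, yaw] about the fixed x, y, z axes, in that order (R = Rz(yaw) Ry(pitch) Rx(roll)).
In Python, from bench import telemetry, snapshot, camera_params, job gives the robot as it stands. The module is installed in compiled form; this text tells all that it offers.
- The arm moves only by the shell command python3 -m jog 'ROWS' [FORCE]. ROWS is JSON, a list that holds one entry, the list of rows, each a list of 7 numbers: the shift along the tool's x, y, z in units of 50 mm (1.0 is 50 mm), then the turn, a rotation vector about the tool's x, y, z in units of 2 pi rad (1.0 is 2 pi rad), then the opening, from 0 (shut) to 1 (fully open). In form: [[[dx, dy, dz, rx, ry, rz, claw], ...]]. A call has 1 to 12 rows; each row shifts and turns the commanded pose from where the row before left it, along the tool's axes as they then stand; what a row does not reach is not made up. A row lasts 1/8 s, in which the tool goes at most 62.5 mm and 10.7 degrees, less where a joint would pass 70% of its speed; a pose out of reach is approached as far as the arm can. A call with a number of a shift or a turn outside -1 to 1 is refused whole. A call with a gripper value outside its range is refused whole. The fingers move at their own pace and stop on an object; FORCE is the grip in N (left out, the last holds). Time passes only in rows, so rows that do not move let the fingers close. It gives the time, the measured TCP pose, the force and the opening at its end, in the units of the state.
- telemetry.sense(): the state, without advancing time (a new reading comes with each control period).
- snapshot(name): name is "side" or "top"; returns (picture, depth): 480x640x3 uint8, red, green, blue; 480x640 float32, mm along the optical axis (not along the pixel's ray), 0 where there is no reading.
- camera_params(name): a dict with "K" (3x3 intrinsics, pixels), "D" ([k1, k2, p1, p2, k3] as OpenCV has them; the pictures are not rectified), "extrinsics" (4x4, takes a point from camera to world coordinates). Camera axes: x right, y down, z forward; pixel columns grow to the right and rows downward; lengths in mm; the calibration is good to about 2 mm. A picture is of the moment at which its call begins. camera_params takes no time and is no camera call.
- job.hand_in(): hands the job in, once; it reports no verdict.
The state is a dict: "time": time; "joint_pos": joint angles; "qd": joint speeds; "joint_efforts": joint torques, N m; "tool_pos": TCP position; "tcp_rot": TCP orientation; "ft_force": force on the tool from outside, world axes, zero at the start; "wrist_torque": the same for the moment, N m; "finger_gap": finger opening in mm.
Only numpy, scipy, OpenCV 4.12 (cv2) and the standard library are available. Lean on these libraries where they do the work, as an engineer would, in place of code of your own. Each camera call takes 0.05 s, during which the arm holds its last target. There are 200 camera calls.

### The job

We are refitting the sampler's lift stand: first take the short lock pin from its holder, push it down through the fork and the slide's tongue until its head sits on the fork, and let go of it. Then take the long guide rod from its holder and thread it straight down through the upper bushing and on through the lower one, and finish while still holding it there with the gripper: upright, its foot showing clearly below the lower bushing but clear of the base plate, about midway between the two. Leave the bottle, the cup and the screwdriver where they are.

Things in the scene. Friction and masses are not known exactly. Their poses are not given: they have to be found in the camera images.
- stand: Lift stand, fixed. Origin on the bench under the bushing axis; z up. Base plate 150 (x) x 285 (y -170 to 115) x 12 mm thick. Column 45 x 32 mm at y=+92, 150 tall; its arm (z 130-150) carries the upper bushing, a 44 mm square block. Steel fork at y=-110: two lugs 44 (x) x 56 mm (y -143 to -87), z 78-92 and z 42-56, post at y=-150; the slide's tongue lies between the lugs.
- upper_bushing (a point): Centre of the top mouth of the upper bushing (fixed on the stand, 150 mm above the bench). Vertical bore 15 mm, 20 mm long (z 130 to 150 mm), brass lined. Axes as the stand's.
- lower_bushing (a point): Centre of the top mouth of the lower bushing, in the slide, 74 mm above the bench, under the upper bushing (within the slide's play along the stand's x). Vertical bore 15 mm, 14 mm long (z 60 to 74 mm), brass lined, open below: the base plate's top is at z = 12 mm.
- fork_hole (a point): Centre of the top mouth of the fork's pin hole, in the top face of the upper lug, 92 mm above the bench. Vertical hole 12.5 mm through the upper lug, then 12 mm through the slide's tongue (z 60 to 74 mm), then 14 mm through the lower lug.
- slide (a joint): Slide along the stand's x, -0.004 to 0.004 m; moves at about 1 N. Aluminium bridge, strap 44 mm wide (x), y -130 to 44, z 60-74 mm, with lower bushing at y=0 and tongue hole at y=-110. At 0 its holes line up with the fork's and the upper bushing. Starts up to 3 mm off; the pin's tapered nose pulls it into line. Pinned, it keeps about 2 mm of play.
- pin: Lock pin, steel, about 0.12 kg, 90 mm long. Origin: centre of its nose (lower end); z up to the head. Shank 10 mm thick, 56 long, lowest 14 mm tapering to 4 mm; head 20 mm thick, 34 tall (56 to 90 mm above the nose), its underside the shoulder. Starts upright, shoulder on its holder's top. Home: shoulder on the fork, nose 36 mm above the bench. Keep fingertips above the shoulder.
- rod: Guide rod, steel, about 0.2 kg, 170 mm long. Origin: centre of its foot (lower end); z up to the head. Shaft 12 mm thick, 140 long, its lowest 8 mm tapering to 6.4 mm; head 20 mm thick, 30 tall (140 to 170 mm above the foot). Starts upright in its holder, foot 10 mm above the bench.
- pin_holder: Grey plastic block 60 x 60 x 64 mm tall fixed to the bench, with a vertical hole 12.5 mm in its top that holds the pin. Origin: centre of its underside.
- rod_holder: Grey plastic block 60 x 60 x 70 mm tall fixed to the bench, with a vertical hole 14 mm, 60 mm deep, in its top that holds the rod. Origin: centre of its underside.
- bottle: Amber reagent bottle, 60 mm diameter, 130 mm tall, standing loose. Origin: centre of its underside. Leave it alone.
- cup: White plastic sample cup, 66 mm diameter, 80 mm tall, standing loose. Origin: centre of its underside. Leave it alone.
- driver: Screwdriver, 170 mm long, lying loose on the bench along its x. Leave it alone.

How it is judged (in metres and radians):
On the way, in this order (a step that is already met when the one before it is completed fails the run):
1. the lock pin is home through the fork and the tongue, its shoulder on the fork (z of pin in the frame of stand below 0.04 m and horizontal distance between pin and fork_hole below 0.006 m and angle between pin's own z axis and vertical below 0.15 rad), for 0.1 s.
2. the rod's foot has passed down through the upper bushing (z of rod in the frame of stand below 0.125 m and horizontal distance between rod and upper_bushing below 0.01 m), for 0.1 s.
At the end, for the whole second after the job is handed in: Gripper holds the rod still and upright (0.08 rad) through both bushings, foot at least 7 mm below the lower bushing and 7 mm above the base plate, carried by the gripper alone; pin home in fork and tongue (shoulder within 4 mm of the fork), untouched (all of step 1 and z of rod in the frame of stand between 0.019 and 0.053 m and horizontal distance between rod and lower_bushing below 0.006 m and horizontal distance between rod and upper_bushing below 0.01 m and angle between rod's own z axis and vertical below 0.08 rad and contact force between the fingers and rod above 1 N and linear speed of rod below 0.02 m/s and contact force between the fingers and pin below 0.3 N); the arm keeps its last pose, push and grip.
It fails at once if the bottle is disturbed (distance of bottle from where it was at the start of the episode above 0.03 m or angle between bottle's own z axis and vertical above 0.4 rad).
It fails at once if the cup is disturbed (distance of cup from where it was at the start of the episode above 0.03 m or angle between cup's own z axis and vertical above 0.4 rad).
It fails at once if the screwdriver is disturbed (distance of driver from where it was at the start of the episode above 0.03 m).
It also fails if it takes over 64 s, if anything falls off the work surface, if the arm or the gripper's body presses on something with over 40 N, if the wrist force passes 120 N, or if a joint passes its speed limit or range.

## Working session

There is one attempt and no reset: what is moved stays moved. The work goes in short steps, Python scripts to look and compute and a shell command to move; the robot and the scene stay as the last step left them, time stands still between calls to the robot, and variables do not carry over. Pictures are saved under pics/ and viewed, about 8 in all and at most 12, crops included, and the job is handed in when it is done.

```bash
mkdir -p pics; cat > h.py <<'E'
import numpy as np, cv2
from bench import telemetry, snapshot, camera_params, job
def snap(n):
    p,d=snapshot(n); return p,d
def save(n,p): cv2.imwrite('pics/'+n,cv2.cvtColor(p,cv2.COLOR_RGB2BGR))
def ray(n,uv):
    c=camera_params(n);K=np.array(c['K'],float);D=np.array(c['D'],float);T=np.array(c['extrinsics'],float)
    q=cv2.undistortPoints(np.array(uv,float).reshape(-1,1,2),K,D).reshape(-1,2)
    d=np.c_[q,np.ones(len(q))]@T[:3,:3].T
    return T[:3,3],d
def onz(n,uv,z):
    o,d=ray(n,uv); return o+d*((z-o[2])/d[:,2])[:,None]
def cloud(n,dep):
    v,u=np.mgrid[:480,:640]; o,d=ray(n,np.c_[u.ravel(),v.ravel()])
    P=o+d*dep.ravel()[:,None]; P[dep.ravel()<=0]=np.nan
    return P.reshape(480,640,3)
def proj(n,P):
    c=camera_params(n);T=np.linalg.inv(np.array(c['extrinsics'],float))
    return cv2.projectPoints(np.array(P,float).reshape(-1,1,3),cv2.Rodrigues(T[:3,:3])[0],T[:3,3],np.array(c['K'],float),np.array(c['D'],float))[0].reshape(-1,2)
E
python3 - <<'E'
from h import *
for n in('top','side'):
    p,d=snap(n); save(n+'0.png',p); np.save(n+'0.npy',d); np.save(n+'0p.npy',p)
    c=camera_params(n); print(n,np.round(c['K'],1).tolist(),np.round(c['extrinsics'],2).tolist(),c['D'],(d>0).mean())
print(telemetry.sense())
E
```

```text
top [[562.5, 0.0, 325.2], [0.0, 562.5, 238.1], [0.0, 0.0, 1.0]] [[-0.02, -1.0, 0.1, 473.28], [-1.0, 0.02, -0.01, 73.6], [0.01, -0.1, -1.0, 1110.01], [0.0, 0.0, 0.0, 1.0]] [-0.06201075  0.          0.          0.          0.        ] 0.9959407552083334
side [[553.7, 0.0, 318.8], [0.0, 553.7, 238.4], [0.0, 0.0, 1.0]] [[-0.76, -0.41, 0.51, 131.9], [-0.65, 0.47, -0.6, 551.55], [0.01, -0.78, -0.62, 666.78], [0.0, 0.0, 0.0, 1.0]] [-0.11740868  0.          0.          0.          0.        ] 0.9960221354166666
{'time': 0.1, 'joint_pos': array([-7.23318176e+01,  7.51264522e+00,  8.53256037e+01,  5.65633952e-05,
        8.72603661e+01, -4.89479979e+00]), 'qd': array([-0.0656285 , -0.13216971, -0.11284261, -0.02723406,  0.04150655,
        0.04667631]), 'joint_efforts': array([ 1.62932389e-03, -5.70950139e+01, -5.01942158e+01, -3.18753041e-05,
        8.10801052e-03, -6.90482329e-05]), 'tool_pos': array([ 230.05461701, -553.54329822,  203.70535187]), 'tcp_rot': array([-1.79901749e+02, -8.47076545e-03,  2.25629721e+01]), 'ft_force': array([-1.05954667, -0.54650016,  0.55098765]), 'wrist_torque': array([-0.00168152,  0.02513656, -0.04637411]), 'finger_gap': 85.67006225605205}
```

View pics/top0.png

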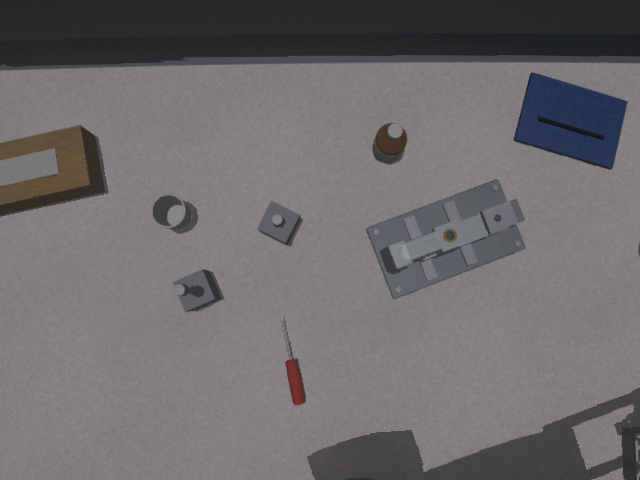

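View pics/side0.png

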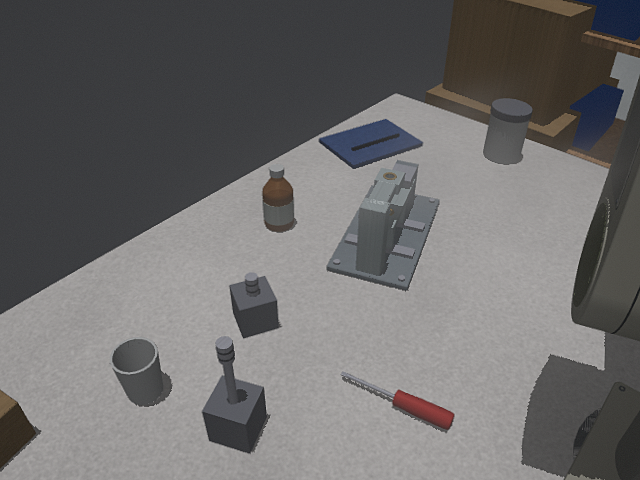

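```bash
cat > m.py <<'E'
from h import *
p=np.load('top0p.npy');d=np.load('top0.npy');C=cloud('top',d)
def reg(u0,u1,v0,v1,zl,zh):
    m=np.zeros((480,640),bool);m[v0:v1,u0:u1]=True
    with np.errstate(invalid='ignore'): return m&(C[...,2]>zl)&(C[...,2]<zh)
def circ(m,z):
    v,u=np.nonzero(m);c,r=cv2.minEnclosingCircle(np.c_[u,v].astype(np.float32))
    uv=[[u.mean(),v.mean()]];return len(u),np.round(uv,1),round(r,1),np.round(C[m].mean(0),1),np.round(onz('top',uv,z),1)
print('pin',circ(reg(265,292,208,236,90,110),98)); print('rod',circ(reg(165,215,275,310,170,190),180))
m=reg(355,540,170,305,6,200)
v,u=np.nonzero(m);print('n',len(u))
mp=reg(355,540,170,305,7,17)
P=onz('top',np.c_[np.nonzero(mp)[1],np.nonzero(mp)[0]],12)[:,:2]
r=cv2.minAreaRect(P.astype(np.float32));print('plate',r)
for nm,zl,zh in(('arm',142,158),('fork',86,98),('slide',68,80)):
    q=reg(355,540,170,305,zl,zh);P=C[q];print(nm,q.sum(),np.nanmean(P,0).round(1),cv2.minAreaRect(P[:,:2].astype(np.float32)))
# dark hole pixels of bushing & fork
g=cv2.cvtColor(p,cv2.COLOR_RGB2GRAY)
# holders
for nm,b,z in(('ph',(250,310,195,250),64),('rh',(165,230,260,320),70)):
    q=reg(*b,z-5,z+5);P=onz('top',np.c_[np.nonzero(q)[1],np.nonzero(q)[0]],z)[:,:2];print(nm,cv2.minAreaRect(P.astype(np.float32)))
a=cv2.resize(p[170:305,355:540],None,fx=4,fy=4,interpolation=cv2.INTER_CUBIC);a=np.clip(a*1.6,0,255).astype(np.uint8)
save('c_stand.png',a)
for nm,b in(('bottle',(360,420,110,170)),('cup',(140,205,185,240)),):
    q=reg(*b,60,140);print(nm,np.nanmedian(C[q],0).round(0))
print('driver',onz('top',[[283,317],[299,404]],10).round(0))
E
python3 m.py
```

```text
pin (99, array([[277. , 219.4]]), 5.6, array([608.8, 148.5,  97.3]), array([[608.7, 148.5,  98. ]]))
rod (133, array([[179. , 289.2]]), 6.7, array([484.3, 305.4, 179. ]), array([[484.3, 305.2, 180. ]]))
n 10801
plate ((530.2946166992188, -175.5633544921875), (238.7044219970703, 322.3424072265625), 19.70467758178711)
arm 1699 [ 554.5 -111.1  149.4] ((554.7925415039062, -112.35987854003906), (44.91193389892578, 130.25213623046875), 19.846574783325195)
fork 889 [ 608.5 -261.4   91.4] ((577.1591796875, -176.5609130859375), (44.4573860168457, 265.97357177734375), 20.238454818725586)
slide 772 [ 581.5 -202.1   73.6] ((570.8574829101562, -163.10256958007812), (44.19081497192383, 236.52357482910156), 19.574886322021484)
ph ((608.7776489257812, 148.6263427734375), (59.92634582519531, 60.0896110534668), 62.90494155883789)
rh ((484.5109558105469, 305.9806213378906), (60.561824798583984, 61.84160614013672), 22.991077423095703)
bottle [754. -61.  93.]
cup [633. 361.  77.]
driver [[430. 145.  10.]
 [263. 116.  10.]]
```

View pics/c_stand.png

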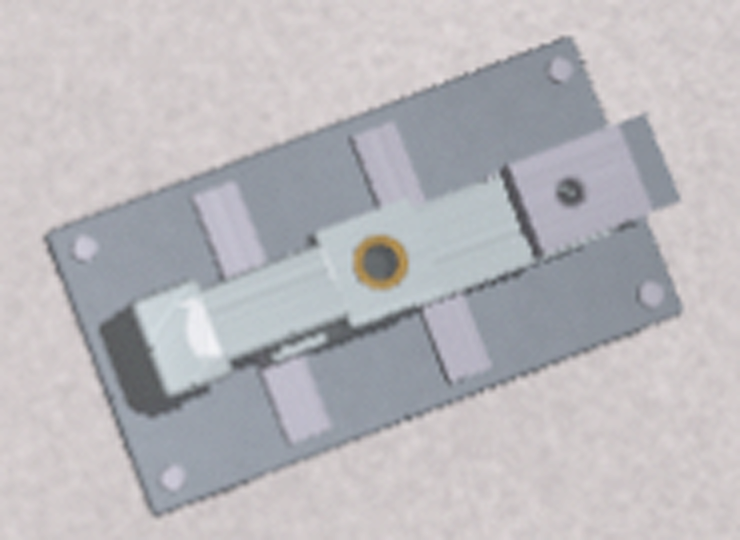

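```bash
cat > m2.py <<'E'
from h import *
p=np.load('top0p.npy');d=np.load('top0.npy')
hsv=cv2.cvtColor(p,cv2.COLOR_RGB2HSV)
m=np.zeros((480,640),np.uint8);m[220:252,435:468]=1
b=m&((hsv[...,1]>90)&(hsv[...,0]<35)).astype(np.uint8)
cs=max(cv2.findContours(b,cv2.RETR_EXTERNAL,cv2.CHAIN_APPROX_NONE)[0],key=cv2.contourArea)
e=cv2.fitEllipse(cs);B=onz('top',[e[0]],150)[0];print('ring',e,B.round(1))
g=p.sum(2).astype(float)/3
w=np.zeros_like(g);w[210:226,489:506]=1
t=w*(g<np.median(g[210:226,489:506])-18);v,u=np.nonzero(t);F=onz('top',[[(u.min()+u.max())/2,(v.min()+v.max())/2]],92)[0]
print('hole',len(u),u.min(),u.max(),v.min(),v.max(),F.round(1))
dl=B-F;print('dist',np.hypot(*dl[:2]),'yaw',np.degrees(np.arctan2(-dl[0],dl[1])))
for a in(19.85,):
    y=np.array([-np.sin(np.radians(a)),np.cos(np.radians(a)),0]);print('F from B',(B-110*y).round(1))
E
python3 m2.py
```

```text
ring ((449.7045593261719, 235.05801391601562), (11.755062103271484, 12.367457389831543), 147.869873046875) [ 570.1 -152.6  150. ]
hole 46 494 500 214 221 [ 607.1 -255.5   92. ]
dist 109.35028254547335 yaw 19.776372983019762
F from B [ 607.5 -256.1  150. ]
```

```bash
python3 -m jog '[[[0,0,0,0,0,-0.027,1],[0,0,0,0,0,-0.027,1],[0,0,0,0,0,-0.027,1],[0,0,0,0,0,-0.027,1],[0,0,0,0,0,-0.027,1],[0,0,0,0,0,-0.027,1],[0,0,0,0,0,-0.027,1],[0,0,0,0,0,-0.027,1],[0,0,0,0,0,-0.0265,1]]]'
```

```text
time: 1.23
tool_pos: [230.1, -553.7, 204.0]
tcp_rot: [180.0, -0.1, 110.2]
ft_force: [-0.6, 0.2, -0.6]
finger_gap: 85.2
```

```bash
python3 -m jog '[[[0.48,0.5435,0,0,0,0,1],[0.48,0.5435,0,0,0,0,1],[0.48,0.5435,0,0,0,0,1],[0.48,0.5435,0,0,0,0,1],[0.48,0.5435,0,0,0,0,1],[0.48,0.5435,0,0,0,0,1],[0.48,0.5435,0,0,0,0,1],[0.48,0.5435,0,0,0,0,1],[0.48,0.5435,0,0,0,0,1],[0.48,0.5435,0,0,0,0,1],[0.48,0.5435,0,0,0,0,1],[0.48,0.5435,0,0,0,0,1]]]'
python3 -m jog '[[[0.48,0.5435,0,0,0,0,1],[0.48,0.5435,0,0,0,0,1],[0.48,0.5435,0,0,0,0,1],[0.48,0.5435,0,0,0,0,1],[0.48,0.5435,0,0,0,0,1],[0.48,0.5435,0,0,0,0,1],[0.48,0.5435,0,0,0,0,1],[0.48,0.5435,0,0,0,0,1],[0.48,0.5435,0,0,0,0,1],[0.48,0.5435,0,0,0,0,1],[0,0,0,0,0,0,1],[0,0,0,0,0,0,1]]]'
```

```text
time: 2.72
tool_pos: [439.3, -171.2, 204.3]
tcp_rot: [-180.0, -0.0, 109.9]
ft_force: [0.0, -0.5, 0.6]
finger_gap: 85.2
time: 4.22
tool_pos: [612.7, 145.4, 204.0]
tcp_rot: [-179.9, 0.0, 109.9]
ft_force: [0.1, -0.3, 0.7]
finger_gap: 85.5
```

```bash
python3 -m jog '[[[0.086,-0.054,0,0,0,0,1],[0,0,0.5,0,0,0,1],[0,0,0.5,0,0,0,1],[0,0,0.5,0,0,0,1],[0,0,0.5,0,0,0,0.6],[0,0,0.4,0,0,0,0.5],[0,0,0.3,0,0,0,0.5],[0,0,0,0,0,0,0.5],[0,0,0,0,0,0,0.5]]]'
python3 - <<'E'
from h import *
p,d=snap('top');q,e=snap('side')
a=cv2.resize(p[150:290,200:360],(400,350),interpolation=3);b=cv2.resize(q[200:340,180:340],(400,350),interpolation=3)
save('pre.png',np.clip(np.hstack([a,b])*1.5,0,255).astype(np.uint8))
E
```

```text
time: 5.35
tool_pos: [609.8, 148.9, 70.7]
tcp_rot: [179.9, 0.0, 109.9]
ft_force: [-0.8, 0.1, 0.5]
finger_gap: 42.8
```

View pics/pre.png

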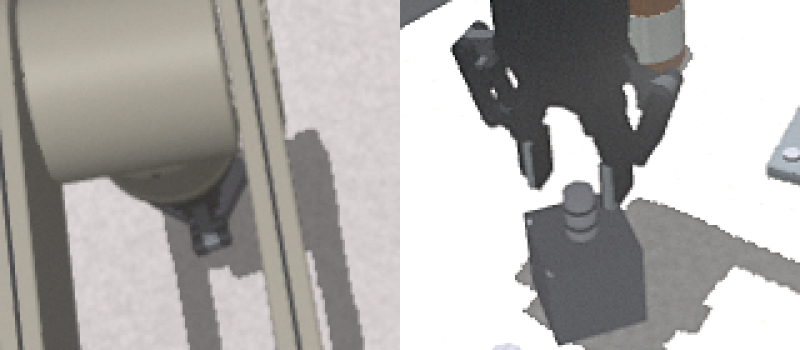

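```bash
python3 - <<'E'
from h import *
j=np.array([.9403,.3404,0])
c=np.array([609.8,148.9,0])
for z in(70,80,90):
    for s in(-1,1):
        x=proj('side',c+s*21*j+[0,0,z])[0];print(z,s,((x-[180,200])*2.5+[400,0]).round(0))
print('pin',((proj('side',[[608.7,148.5,98],[608.7,148.5,64]])-[180,200])*2.5+[400,0]).round(0))
E
```

```text
70 -1 [608. 236.]
70 1 [547. 219.]
80 -1 [608. 224.]
80 1 [546. 207.]
90 -1 [607. 212.]
90 1 [545. 195.]
pin [[576. 195.]
 [580. 235.]]
```

```bash
python3 - <<'E'
from h import *
q,e=snap('side');C=cloud('side',e)
P=C[200:340,180:340].reshape(-1,3);x=np.array([-.3404,.9403,0]);j=np.array([.9403,.3404,0])
R=P-np.array([609.8,148.9,0]);a=R@x;b=R@j;z=P[:,2]
m=(np.abs(a)<40)&(np.abs(b)<45)&(z>55)&(z<125)
for lo in range(60,125,5):
    k=m&(z>=lo)&(z<lo+5)
    for nm,s in(('L',k&(b>14)),('R',k&(b<-14)),('pin',k&(np.abs(b)<14))):
        if s.sum():print(lo,nm,s.sum(),'a',a[s].min().round(1),a[s].max().round(1),'b',b[s].min().round(1),b[s].max().round(1))
E
```

```text
60 L 140 a -22.1 22.9 b 14.5 41.6
60 R 212 a -30.1 27.0 b -42.0 -14.0
60 pin 269 a -35.2 39.6 b -14.0 14.0
65 L 54 a -17.1 22.1 b 15.3 38.2
65 R 78 a -29.9 24.0 b -40.7 -14.2
65 pin 138 a -37.9 38.6 b -14.0 13.6
70 pin 27 a -7.3 7.6 b -9.3 6.7
75 pin 33 a -4.2 8.4 b -9.8 6.3
80 pin 27 a -5.2 7.1 b -9.4 5.3
85 pin 30 a -9.7 7.7 b -10.3 9.8
90 pin 35 a -5.8 7.2 b -10.2 5.1
95 pin 84 a -11.6 7.8 b -10.1 7.8
100 L 18 a -10.7 8.2 b 18.5 26.5
100 R 12 a 2.0 9.4 b -30.9 -23.2
100 pin 8 a -9.2 1.1 b -6.5 5.6
105 L 34 a -13.1 11.3 b 18.8 30.3
105 R 20 a -3.7 11.9 b -34.3 -22.3
110 L 33 a -13.4 10.8 b 19.1 32.7
110 R 33 a -5.9 10.7 b -35.6 -22.7
115 L 32 a -10.0 10.7 b 18.9 33.0
115 R 29 a -7.4 11.1 b -35.5 -22.3
120 L 40 a -13.6 10.8 b 18.5 33.7
120 R 38 a -5.6 10.4 b -36.2 -21.6
```

```bash
cat > tip.py <<'E'
from h import *
import sys
s=telemetry.sense();t=s['tool_pos'];w=np.radians(s['tcp_rot'][2])
q,e=snap('side');C=cloud('side',e)
x=np.array([np.cos(w),np.sin(w),0]);j=np.array([np.sin(w),-np.cos(w),0])
P=C.reshape(-1,3);R=P-t;a=R@x;b=R@j;z=P[:,2]
m=(np.abs(a)<20)&(np.abs(b)<45)&(R[:,2]>-60)&(R[:,2]<70)
print(t.round(1),s['finger_gap'])
for lo in range(int(t[2])-60,int(t[2])+70,4):
    k=m&(z>=lo)&(z<lo+4)
    if k.sum():print(lo,k.sum(),*[ (nm,int(v.sum()),a[v].min().round(0),a[v].max().round(0),b[v].min().round(0),b[v].max().round(0)) for nm,v in(('L',k&(b>10.5)),('M',k&(np.abs(b)<10.5)),('R',k&(b<-10.5))) if v.sum()])
E
python3 -m jog '[[[0,0,0,0,0,0,0.32],[0,0,0,0,0,0,0.32],[0,0,0,0,0,0,0.32]]]' 40; python3 tip.py
```

```text
time: 5.88
tool_pos: [609.2, 148.8, 69.8]
tcp_rot: [180.0, 0.0, 109.9]
ft_force: [-0.1, -1.3, -0.5]
finger_gap: 26.9
[609.2 148.8  69.8] 26.891592827127127
9 30 ('L', 4, np.float64(-1.0), np.float64(16.0), np.float64(23.0), np.float64(39.0)) ('R', 26, np.float64(-0.0), np.float64(19.0), np.float64(-41.0), np.float64(-18.0))
13 35 ('L', 6, np.float64(-4.0), np.float64(17.0), np.float64(21.0), np.float64(42.0)) ('R', 29, np.float64(-1.0), np.float64(19.0), np.float64(-41.0), np.float64(-18.0))
17 43 ('L', 6, np.float64(2.0), np.float64(16.0), np.float64(22.0), np.float64(37.0)) ('R', 37, np.float64(-2.0), np.float64(20.0), np.float64(-41.0), np.float64(-19.0))
21 33 ('L', 7, np.float64(-1.0), np.float64(16.0), np.float64(23.0), np.float64(39.0)) ('R', 26, np.float64(-2.0), np.float64(20.0), np.float64(-41.0), np.float64(-20.0))
25 43 ('L', 5, np.float64(-2.0), np.float64(16.0), np.float64(23.0), np.float64(40.0)) ('R', 38, np.float64(-1.0), np.float64(20.0), np.float64(-41.0), np.float64(-21.0))
29 42 ('L', 8, np.float64(-3.0), np.float64(18.0), np.float64(21.0), np.float64(41.0)) ('R'
[... 3927 characters left out ...]
(-15.0))
125 59 ('L', 30, np.float64(-12.0), np.float64(11.0), np.float64(11.0), np.float64(25.0)) ('R', 29, np.float64(-4.0), np.float64(11.0), np.float64(-28.0), np.float64(-15.0))
129 49 ('L', 29, np.float64(-13.0), np.float64(12.0), np.float64(11.0), np.float64(24.0)) ('R', 20, np.float64(1.0), np.float64(10.0), np.float64(-29.0), np.float64(-15.0))
133 48 ('L', 34, np.float64(-12.0), np.float64(11.0), np.float64(11.0), np.float64(18.0)) ('R', 14, np.float64(4.0), np.float64(12.0), np.float64(-29.0), np.float64(-15.0))
137 26 ('L', 16, np.float64(-8.0), np.float64(10.0), np.float64(12.0), np.float64(31.0)) ('R', 10, np.float64(6.0), np.float64(13.0), np.float64(-29.0), np.float64(-15.0))
```

```bash
python3 -m jog '[[[0,0,0,0,0,0,0.45],[0,0,0,0,0,0,0.45],[0,0,0.08,0,0,0,0.45],[0,0,0.08,0,0,0,0.45],[0,0,0,0,0,0,0.45]]]'; python3 -m jog '[[[0,0,0.08,0,0,0,0.45],[0,0,0.08,0,0,0,0.45],[0,0,0,0,0,0,0.45]]]'; python3 tip.py | awk '$1>58&&$1<95' | cut -c1-60 | head -12
```

```text
time: 6.55
tool_pos: [608.6, 148.7, 60.9]
tcp_rot: [-179.9, -0.0, 109.9]
ft_force: [0.2, -0.2, -0.4]
finger_gap: 38.0
time: 6.92
tool_pos: [608.7, 148.7, 53.1]
tcp_rot: [-179.9, -0.0, 109.9]
ft_force: [-0.1, 0.1, -0.1]
finger_gap: 38.7
61 415 ('L', 157, np.float64(-18.0), np.float64(20.0), np.fl
65 176 ('L', 51, np.float64(-19.0), np.float64(18.0), np.flo
69 22 ('M', 22, np.float64(-2.0), np.float64(8.0), np.float6
73 21 ('M', 21, np.float64(-6.0), np.float64(7.0), np.float6
77 29 ('L', 1, np.float64(-9.0), np.float64(-9.0), np.float6
81 43 ('L', 11, np.float64(-11.0), np.float64(9.0), np.float
85 51 ('L', 22, np.float64(-11.0), np.float64(10.0), np.floa
89 74 ('L', 27, np.float64(-11.0), np.float64(11.0), np.floa
93 86 ('L', 31, np.float64(-12.0), np.float64(11.0), np.floa
```

```bash
python3 -m jog '[[[0,0,0.08,0,0,0,0.45],[0,0,0.08,0,0,0,0.45],[0,0,0,0,0,0,0.3],[0,0,0,0,0,0,0.1],[0,0,0,0,0,0,0.1],[0,0,0,0,0,0,0.1],[0,0,0,0,0,0,0.1]]]' 60; python3 -m jog '[[[0,0,-0.2,0,0,0,0.1],[0,0,-0.4,0,0,0,0.1],[0,0,-0.6,0,0,0,0.1],[0,0,-0.6,0,0,0,0.1],[0,0,-0.6,0,0,0,0.1],[0,0,0,0,0,0,0.1],[0,0,0,0,0,0,0.1]]]'
python3 - <<'E'
from h import *
q,e=snap('side');np.save('sp.npy',q);np.save('se.npy',e)
t=telemetry.sense()['tool_pos'];c=proj('side',[t+[0,0,10]])[0].astype(int);u,v=np.clip(c,[80,60],[559,419]);print(c,u-80,v-60)
save('held.png',np.clip(cv2.resize(q[v-60:v+60,u-80:u+80],None,fx=4,fy=4,interpolation=3)*1.4,0,255).astype(np.uint8))
E
```

```text
time: 7.85
tool_pos: [609.3, 148.8, 45.9]
tcp_rot: [180.0, 0.0, 109.9]
ft_force: [1.9, 0.1, -0.2]
finger_gap: 18.0
time: 8.72
tool_pos: [608.4, 148.6, 164.5]
tcp_rot: [-179.9, -0.0, 109.9]
ft_force: [0.2, 0.1, -0.8]
finger_gap: 17.9
[246 238] 166 178
```

View pics/held.png

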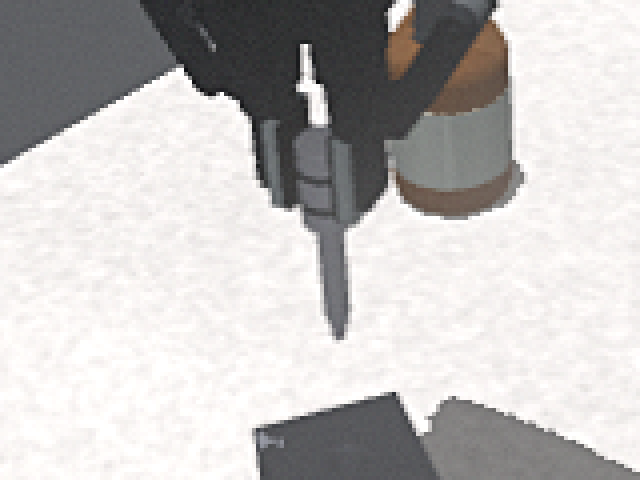

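```bash
python3 -m jog '[[[0,0,-0.6,0,0,0,0.1],[0,0,-0.6,0,0,0,0.1],[-0.76,-0.277,0,0,0,0,0.1],[-0.76,-0.277,0,0,0,0,0.1],[-0.76,-0.277,0,0,0,0,0.1],[-0.76,-0.277,0,0,0,0,0.1],[-0.76,-0.277,0,0,0,0,0.1],[-0.76,-0.277,0,0,0,0,0.1],[-0.76,-0.277,0,0,0,0,0.1],[-0.76,-0.277,0,0,0,0,0.1],[-0.76,-0.277,0,0,0,0,0.1],[-0.76,-0.277,0,0,0,0,0.1]]]' >/dev/null; python3 -m jog '[[[0,0,0.5,0,0,0,0.1],[0,0,0.5,0,0,0,0.1],[0,0,0,0,0,0,0.1],[0,0,0,0,0,0,0.1]]]'
cat > look.py <<'E'
from h import *
import sys
s=telemetry.sense();t=s['tool_pos'];print(s['time'],t.round(1))
q,e=snap('side');p,d=snap('top');np.save('sp.npy',q);np.save('se.npy',e)
c=proj('side',[t+[0,0,float(sys.argv[2])]])[0].astype(int);u,v=np.clip(c,[80,60],[559,419]);print('off',u-80,v-60)
save(sys.argv[1],np.clip(cv2.resize(q[v-60:v+60,u-80:u+80],None,fx=5,fy=5,interpolation=3)*1.4,0,255).astype(np.uint8))
E
python3 look.py fork1.png -30
```

```text
time: 10.78
tool_pos: [607.9, -255.5, 175.7]
tcp_rot: [-180.0, -0.0, 109.9]
ft_force: [1.1, -0.7, -0.5]
finger_gap: 18.3
10.775 [ 607.9 -255.5  175.7]
off 322 90
```

View pics/fork1.png

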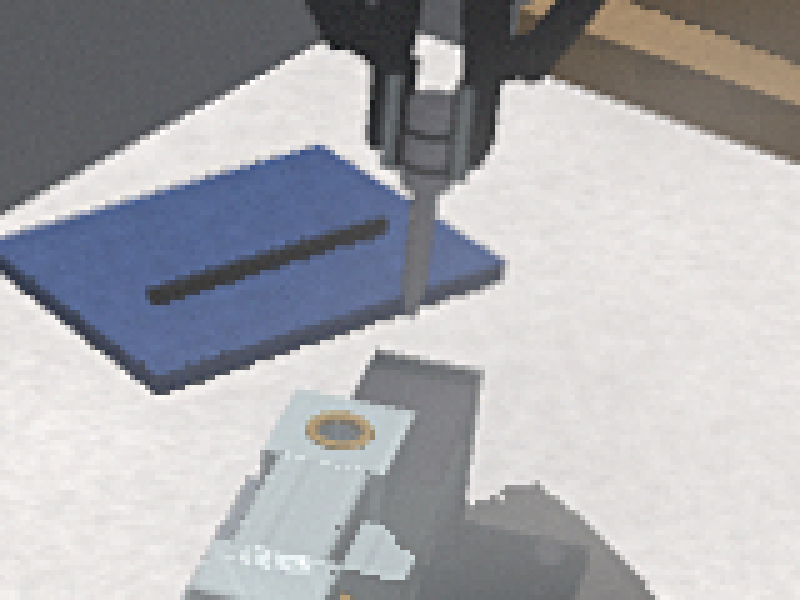

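```bash
python3 - <<'E'
from h import *
print(((proj('side',[[607.4,-255.7,137.7],[607.4,-255.7,193.7],[607.4,-255.7,92]])-[322,90]+.5)*5).round(0))
C=cloud('side',np.load('se.npy'))
print('nose',C[90+60,322+82].round(1),'shaft',C[90+45,322+83].round(1),'head',C[90+28,322+86].round(1))
E
```

```text
[[407. 322.]
 [421. 190.]
 [395. 424.]]
nose [ 608.8 -260.8  143.6] shaft [ 605.3 -252.6  180.3] head [ 603.9 -254.3  214.9]
```

```bash
python3 - <<'E'
from h import *
q=np.load('sp.npy');hsv=cv2.cvtColor(q,cv2.COLOR_RGB2HSV)
b=((hsv[...,1]>80)&(hsv[...,0]<35)&(hsv[...,0]>8)).astype(np.uint8);m=np.zeros_like(b);m[168:184,380:400]=1;b&=m
cs=max(cv2.findContours(b,0,1)[0],key=cv2.contourArea);e=cv2.fitEllipse(cs)
print('ring obs',e[0],'pred',proj('side',[[570.1,-152.6,150]])[0])
# shaft centreline at rows
o=proj('side',[[607.4,-255.7,z] for z in range(138,195,8)])
for (u,v) in o:
    r=q[int(round(v)),395:415].astype(int); sat=r.max(1)-r.min(1)
    print(round(u,1),round(v,1),(r.sum(1)//3).tolist())
E
```

```text
ring obs (387.06134033203125, 175.5687713623047) pred [388.58229505 177.07866894]
402.8 153.8 [60, 66, 150, 148, 147, 149, 170, 168, 166, 157, 164, 165, 162, 162, 161, 161, 162, 162, 162, 163]
403.2 150.1 [88, 87, 84, 76, 72, 67, 63, 68, 86, 85, 79, 64, 62, 62, 93, 141, 146, 170, 169, 168]
403.6 146.4 [86, 85, 87, 86, 86, 85, 86, 80, 81, 85, 86, 85, 83, 87, 84, 77, 77, 72, 65, 69]
404.0 142.7 [87, 87, 84, 85, 87, 88, 91, 85, 80, 81, 84, 84, 83, 86, 87, 90, 88, 89, 89, 90]
404.5 138.9 [87, 87, 84, 88, 87, 86, 87, 85, 79, 82, 84, 83, 81, 82, 89, 85, 87, 88, 87, 87]
404.9 135.1 [50, 49, 49, 51, 65, 87, 84, 85, 78, 79, 80, 82, 82, 81, 83, 83, 94, 127, 156, 162]
405.3 131.3 [84, 82, 84, 83, 84, 82, 84, 84, 80, 77, 79, 80, 79, 81, 128, 170, 165, 160, 159, 162]
405.7 127.4 [80, 79, 75, 78, 100, 136, 159, 122, 87, 77, 79, 82, 82, 81, 79, 78, 90, 143, 175, 168]
```

```bash
cat > rel.py <<'E'
from h import *
q=np.load('sp.npy');C=cloud('side',np.load('se.npy'))
a=np.radians(19.8);X=np.array([np.cos(a),np.sin(a),0]);Y=np.array([-np.sin(a),np.cos(a),0])
hsv=cv2.cvtColor(q,cv2.COLOR_RGB2HSV)
b=((hsv[...,1]>80)&(hsv[...,0]<35)&(hsv[...,0]>8)).astype(np.uint8);m=np.zeros_like(b);m[168:184,380:400]=1;b&=m
cs=max(cv2.findContours(b,0,1)[0],key=cv2.contourArea);e=cv2.fitEllipse(cs)
B=onz('side',[e[0]],150)[0];print('ring side@150',B.round(1))
R=C-B;sx=R@X;sy=R@Y;z=C[...,2]
for nm,k in(('lug',(abs(sx)<60)&(sy<-70)&(sy>-170)&(z>86)&(z<99)),('armtop',(abs(sx)<40)&(abs(sy)<60)&(z>145)&(z<156))):
    print(nm,k.sum(),'x',np.percentile(sx[k],[1,50,99]).round(1),'y',np.percentile(sy[k],[1,50,99]).round(1),'z',np.median(z[k]).round(1))
o,_=ray('side',[[0,0]])
for lo in range(136,200,8):
    k=(abs(sx)<20)&(abs(sy+110)<20)&(z>=lo)&(z<lo+8)
    if k.sum():
        P=C[k];c=np.median(P,0);w=c-o;w[2]=0;w/=np.linalg.norm(w);L=np.array([-w[1],w[0],0])
        lat=P@L; c2=c+L*((lat.min()+lat.max())/2-c@L); print(lo,k.sum(),'width',np.ptp(lat).round(1),'x',((c2-B)@X).round(1),'y',((c2-B)@Y).round(1),'(surface)','viewdir x,y',(w@X).round(2),(w@Y).round(2))
E
python3 rel.py
```

```text
ring side@150 [ 575.  -154.9  150. ]
lug 334 x [-27.3 -13.5  16.6] y [-156.6 -129.2  -85.8] z 93.1
armtop 612 x [-26.8  -5.8  16.8] y [-21.6  17.8  59.1] z 150.9
136 6 width 3.8 x -4.7 y -108.9 (surface) viewdir x,y 0.18 -0.98
144 10 width 5.8 x -5.8 y -105.4 (surface) viewdir x,y 0.18 -0.98
152 18 width 9.4 x -5.1 y -106.2 (surface) viewdir x,y 0.18 -0.98
160 19 width 9.3 x -6.1 y -104.3 (surface) viewdir x,y 0.18 -0.98
168 18 width 9.3 x -5.9 y -104.2 (surface) viewdir x,y 0.18 -0.98
176 23 width 9.0 x -6.6 y -103.6 (surface) viewdir x,y 0.18 -0.98
184 20 width 9.4 x -5.9 y -105.1 (surface) viewdir x,y 0.18 -0.98
192 29 width 18.9 x -6.6 y -100.6 (surface) viewdir x,y 0.18 -0.98
```

```bash
python3 -m jog '[[[0,0,0.3,0,0,0,0.1],[0,0,0.3,0,0,0,0.1],[0,0,0.2,0,0,0,0.1],[0,0,0.1,0,0,0,0.1],[0,0,0.1,0,0,0,0.1],[0,0,0.1,0,0,0,0.1],[0,0,0,0,0,0,0.1]]]';python3 -m jog '[[[0,0,0.1,0,0,0,0.1],[0,0,0.1,0,0,0,0.1],[0,0,0,0,0,0,0.1]]]'
```

```text
time: 11.75
tool_pos: [607.8, -255.6, 120.3]
tcp_rot: [-180.0, -0.0, 109.9]
ft_force: [-0.2, -0.4, -0.9]
finger_gap: 18.4
time: 12.12
tool_pos: [607.5, -255.5, 109.9]
tcp_rot: [-180.0, -0.1, 109.9]
ft_force: [0.3, 0.0, -2.2]
finger_gap: 17.9
```

```bash
python3 -m jog '[[[0,0,0.1,0,0,0,0.1],[0,0,0.1,0,0,0,0.1],[0,0,0,0,0,0,0.1]]]';python3 -m jog '[[[0,0,0.1,0,0,0,0.1],[0,0,0.1,0,0,0,0.1],[0,0,0,0,0,0,0.1]]]'
```

```text
time: 12.5
tool_pos: [607.5, -255.5, 99.8]
tcp_rot: [-179.9, -0.1, 109.9]
ft_force: [-0.3, -0.4, -1.0]
finger_gap: 17.7
time: 12.88
tool_pos: [607.6, -255.4, 89.8]
tcp_rot: [-180.0, -0.1, 109.9]
ft_force: [0.7, -0.7, -0.8]
finger_gap: 18.1
```

```bash
python3 -m jog '[[[0,0,0.1,0,0,0,0.1],[0,0,0.1,0,0,0,0.1],[0,0,0.08,0,0,0,0.1],[0,0,0,0,0,0,0.1]]]'
```

```text
time: 13.38
tool_pos: [607.6, -255.5, 76.0]
tcp_rot: [-180.0, -0.0, 109.9]
ft_force: [-0.2, -0.2, -1.2]
finger_gap: 18.1
```

Press the last bit in 1.5 mm steps until it seats.

```bash
for i in 1 ; do python3 -m jog '[[[0,0,0.03,0,0,0,0.1],[0,0,0,0,0,0,0.1]]]'; python3 -m jog '[[[0,0,0.03,0,0,0,0.1],[0,0,0,0,0,0,0.1]]]';  done
```

```text
time: 13.62
tool_pos: [608.0, -255.7, 75.2]
tcp_rot: [180.0, 0.0, 109.9]
ft_force: [-0.6, -0.4, -1.4]
finger_gap: 18.1
time: 13.88
tool_pos: [608.1, -255.7, 73.7]
tcp_rot: [180.0, 0.0, 109.9]
ft_force: [-0.4, 0.3, -1.4]
finger_gap: 18.2
```

```bash
python3 -m jog '[[[0,0,0.02,0,0,0,0.1],[0,0,0,0,0,0,0.1]]]'; python3 -m jog '[[[0,0,0.02,0,0,0,0.1],[0,0,0,0,0,0,0.1]]]'
```

```text
time: 14.12
tool_pos: [608.1, -255.8, 73.6]
tcp_rot: [180.0, 0.0, 109.9]
ft_force: [-3.6, 1.4, 5.3]
finger_gap: 17.7
time: 14.38
tool_pos: [608.2, -255.8, 73.5]
tcp_rot: [180.0, 0.0, 109.9]
ft_force: [-6.1, 2.0, 11.9]
finger_gap: 18.5
```

```bash
python3 -m jog '[[[0,0,0,0,0,0,0.5],[0,0,0,0,0,0,0.5],[0,0,0,0,0,0,0.5],[0,0,-0.4,0,0,0,0.5],[0,0,-0.6,0,0,0,0.5],[0,0,-0.6,0,0,0,0.5],[0,0,-0.6,0,0,0,0.5],[0,0,-0.6,0,0,0,0.5]]]'; python3 -m jog '[[[0.814,0.1067,0,0,0,0,0.5],[0.814,0.1067,0,0,0,0,0.5],[0.814,0.1067,0,0,0,0,0.5],[0.814,0.1067,0,0,0,0,0.5],[0.814,0.1067,0,0,0,0,0.5],[0.814,0.1067,0,0,0,0,0.5],[0.814,0.1067,0,0,0,0,0.5],[0.814,0.1067,0,0,0,0,0.5],[0.814,0.1067,0,0,0,0,0.5],[0.814,0.1067,0,0,0,0,0.5],[0.814,0.1067,0,0,0,0,0.5],[0.814,0.1067,0,0,0,0,0.5]]]'; python3 -m jog '[[[0.814,0.1067,0,0,0,0,0.5],[0.814,0.1067,0,0,0,0,0.5],[0,0,0,0,0,0,0.5],[0,0,0,0,0,0,0.5]]]'
python3 - <<'E'
from h import *
p,d=snap('top');C=cloud('top',d)
with np.errstate(invalid='ignore'): m=(np.hypot(C[...,0]-607,C[...,1]+255)<20)&(C[...,2]>105)&(C[...,2]<140)
print('pin',m.sum(),C[m].mean(0).round(1),np.median(C[m][:,2]))
save('mid.png',np.clip(p*1.4,0,255).astype(np.uint8))
E
```

```text
time: 15.38
tool_pos: [608.2, -255.8, 214.6]
tcp_rot: [179.9, 0.1, 109.9]
ft_force: [-0.1, 0.6, -0.5]
finger_gap: 42.6
time: 16.88
tool_pos: [502.2, 226.8, 213.6]
tcp_rot: [179.9, 0.0, 109.9]
ft_force: [-0.6, -0.1, -0.3]
finger_gap: 42.7
time: 17.38
tool_pos: [484.9, 305.4, 212.8]
tcp_rot: [179.9, 0.0, 109.9]
ft_force: [0.4, -0.3, -0.3]
finger_gap: 42.6
pin 123 [ 606.1 -253.6  121.9] 124.0546117001403
```

```bash
python3 -m jog '[[[0,0,0.5,0,0,0,0.5],[0,0,0.5,0,0,0,0.5],[0,0,0.4,0,0,0,0.5],[0,0,0.32,0,0,0,0.5],[0,0,0,0,0,0,0.4],[0,0,0,0,0,0,0.2],[0,0,0,0,0,0,0.1],[0,0,0,0,0,0,0.1],[0,0,0,0,0,0,0.1],[0,0,0,0,0,0,0.1]]]' 80; python3 look.py rodg.png 20
```

```text
time: 18.68
tool_pos: [485.2, 305.9, 126.6]
tcp_rot: [179.9, -0.0, 109.9]
ft_force: [-0.0, -0.7, 4.8]
finger_gap: 17.8
18.675 [485.2 305.9 126.6]
off 144 302
```

View pics/rodg.png

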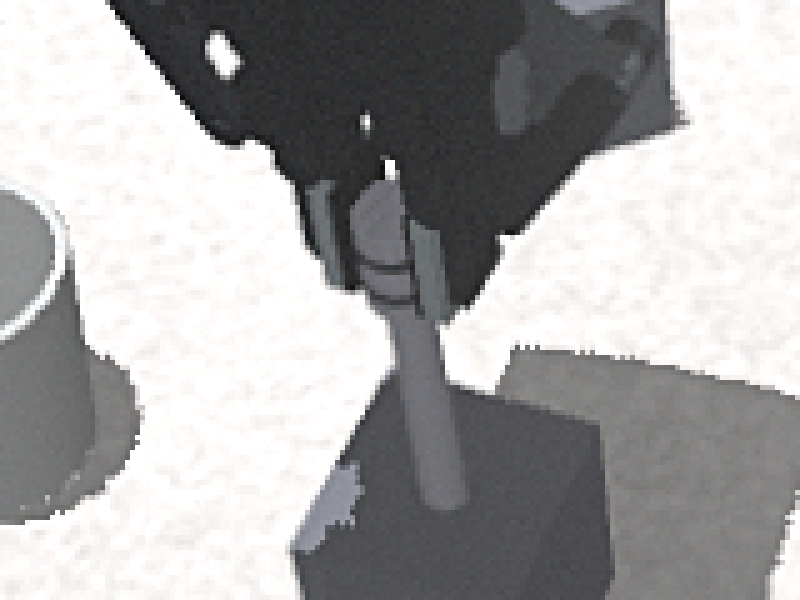

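```bash
python3 -m jog '[[[0,0,-0.3,0,0,0,0.1],[0,0,-0.6,0,0,0,0.1],[0,0,-0.6,0,0,0,0.1],[0,0,-0.6,0,0,0,0.1],[0,0,-0.6,0,0,0,0.1],[0,0,-0.6,0,0,0,0.1],[0,0,0,0,0,0,0.1]]]'; python3 -m jog '[[[-0.766,-0.1263,0,0,0,0,0.1],[-0.766,-0.1263,0,0,0,0,0.1],[-0.766,-0.1263,0,0,0,0,0.1],[-0.766,-0.1263,0,0,0,0,0.1],[-0.766,-0.1263,0,0,0,0,0.1],[-0.766,-0.1263,0,0,0,0,0.1],[-0.766,-0.1263,0,0,0,0,0.1],[-0.766,-0.1263,0,0,0,0,0.1],[-0.766,-0.1263,0,0,0,0,0.1],[-0.766,-0.1263,0,0,0,0,0.1],[-0.766,-0.1263,0,0,0,0,0.1],[-0.766,-0.1263,0,0,0,0,0.1]]]';python3 -m jog '[[[0,0,0,0,0,0,0.1],[0,0,0,0,0,0,0.1],[0,0,0,0,0,0,0.1]]]'; python3 look.py rod2.png -110
```

```text
time: 19.65
tool_pos: [485.7, 306.2, 294.1]
tcp_rot: [179.7, -0.0, 109.9]
ft_force: [0.4, 0.7, -2.1]
finger_gap: 17.3
time: 21.15
tool_pos: [568.8, -153.4, 288.7]
tcp_rot: [-179.9, -0.1, 109.9]
ft_force: [0.1, 0.7, -1.2]
finger_gap: 17.8
time: 21.52
tool_pos: [569.3, -151.3, 290.2]
tcp_rot: [-180.0, -0.0, 109.9]
ft_force: [-0.3, -0.5, -1.1]
finger_gap: 17.3
21.525 [ 569.3 -151.3  290.2]
off 309 102
```

View pics/rod2.png

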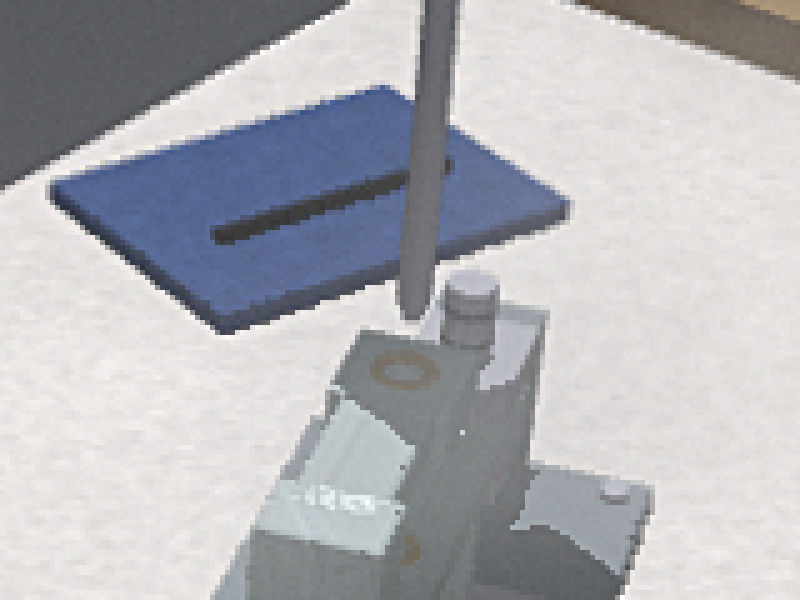

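```bash
python3 - <<'E'
from h import *
# ring centre in crop (405,370), foot bottom centre in crop ~(413,314)
f=lambda c:np.array(c,float)/5-.5+[309,102]
print('ring',onz('side',[f((405,370))],150).round(1),'foot',onz('side',[f((413,313))],173.2).round(1))
E
```

```text
ring [[ 571.9 -157.9  150. ]] foot [[ 571.2 -158.5  173.2]]
```

```bash
python3 -m jog '[[[-0.01,0.016,0.2,0,0,0,0.1],[0,0,0.2,0,0,0,0.1],[0,0,0.1,0,0,0,0.1],[0,0,0.1,0,0,0,0.1],[0,0,0,0,0,0,0.1]]]'; python3 -m jog '[[[0,0,0.1,0,0,0,0.1],[0,0,0.1,0,0,0,0.1],[0,0,0,0,0,0,0.1]]]'
```

```text
time: 22.25
tool_pos: [570.2, -152.5, 260.1]
tcp_rot: [-180.0, -0.0, 109.9]
ft_force: [-1.0, 0.5, -1.4]
finger_gap: 17.8
time: 22.62
tool_pos: [570.1, -152.5, 250.0]
tcp_rot: [-180.0, -0.0, 109.9]
ft_force: [0.7, 0.7, -2.1]
finger_gap: 17.6
```

```bash
python3 -m jog '[[[0,0,0.15,0,0,0,0.1],[0,0,0.15,0,0,0,0.1],[0,0,0.15,0,0,0,0.1],[0,0,0,0,0,0,0.1]]]'; python3 -m jog '[[[0,0,0.15,0,0,0,0.1],[0,0,0.15,0,0,0,0.1],[0,0,0.15,0,0,0,0.1],[0,0,0,0,0,0,0.1]]]'; python3 -m jog '[[[0,0,0.1,0,0,0,0.1],[0,0,0.1,0,0,0,0.1],[0,0,0,0,0,0,0.1]]]'
```

```text
time: 23.12
tool_pos: [570.0, -152.5, 227.0]
tcp_rot: [-179.9, -0.0, 109.9]
ft_force: [-0.4, 0.2, -3.0]
finger_gap: 17.6
time: 23.62
tool_pos: [570.1, -152.6, 204.7]
tcp_rot: [-179.9, -0.0, 109.9]
ft_force: [0.7, -0.8, -3.6]
finger_gap: 17.7
time: 24.0
tool_pos: [570.3, -152.6, 195.1]
tcp_rot: [-180.0, -0.0, 109.9]
ft_force: [0.7, -1.8, -1.9]
finger_gap: 17.5
```

Foot ≈ 78 mm; entering the lower bushing.

```bash
python3 -m jog '[[[0,0,0.1,0,0,0,0.1],[0,0,0.1,0,0,0,0.1],[0,0,0,0,0,0,0.1]]]'; python3 -m jog '[[[0,0,0.1,0,0,0,0.1],[0,0,0.1,0,0,0,0.1],[0,0,0,0,0,0,0.1]]]'
```

```text
time: 24.38
tool_pos: [570.3, -152.6, 185.1]
tcp_rot: [-180.0, -0.0, 109.9]
ft_force: [1.7, -0.8, -2.5]
finger_gap: 17.8
time: 24.75
tool_pos: [570.3, -152.7, 175.0]
tcp_rot: [-180.0, -0.0, 109.9]
ft_force: [1.5, -2.6, -2.7]
finger_gap: 17.6
```

```bash
python3 -m jog '[[[0,0,0.1,0,0,0,0.1],[0,0,0.1,0,0,0,0.1],[0,0,0,0,0,0,0.1]]]'; python3 -m jog '[[[0,0,0.1,0,0,0,0.1],[0,0,0.1,0,0,0,0.1],[0,0,0,0,0,0,0.1],[0,0,0,0,0,0,0.1]]]'
```

```text
time: 25.12
tool_pos: [570.4, -152.7, 165.1]
tcp_rot: [-180.0, -0.0, 109.9]
ft_force: [2.9, -2.9, -3.3]
finger_gap: 17.5
time: 25.62
tool_pos: [570.5, -152.7, 155.1]
tcp_rot: [-180.0, 0.0, 109.9]
ft_force: [4.6, -3.0, -3.3]
finger_gap: 17.2
```

```bash
python3 -m jog '[[[0,0,0.05,0,0,0,0.1],[0,0,0,0,0,0,0.1],[0,0,0,0,0,0,0.1],[0,0,0,0,0,0,0.1]]]'; python3 look.py fin.png -25
```

```text
time: 26.12
tool_pos: [570.6, -152.8, 153.1]
tcp_rot: [180.0, 0.0, 109.9]
ft_force: [3.1, -4.7, -0.0]
finger_gap: 17.4
26.125 [ 570.6 -152.8  153.1]
off 307 127
```

View pics/fin.png

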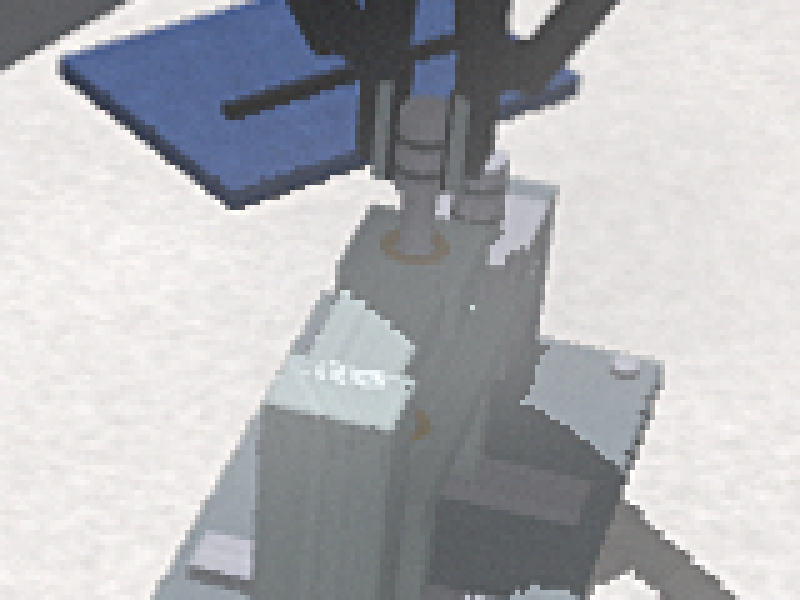

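```bash
python3 - <<'E'
from h import *
r=lambda P:((proj('side',P)-[307,127]+.5)*5).round(0).tolist()
c=[571.9,-157.9]  # side-camera location of the bushing
print('ring',r([c+[150]]),'head bottom 176/170/182',r([c+[176],c+[170],c+[182]]),'top 206/212',r([c+[206],c+[212]]))
C=cloud('side',np.load('se.npy'));P=C[127+18:127+28,307+78:307+92].reshape(-1,3)
print('head z max',np.nanpercentile(P[np.abs(P[:,1]+155)<12][:,2],[90,98]).round(1))
s=[telemetry.sense()['ft_force'].round(1).tolist()];print(s)
E
python3 -m jog '[[[0,0,0,0,0,0,0.1],[0,0,0,0,0,0,0.1]]]'
```

```text
ring [[415.0, 245.0]] head bottom 176/170/182 [[421.0, 181.0], [420.0, 196.0], [422.0, 166.0]] top 206/212 [[428.0, 105.0], [430.0, 89.0]]
head z max [212.4 218.2]
[[2.7, -3.7, -1.3]]
time: 26.48
tool_pos: [570.6, -152.8, 153.1]
tcp_rot: [180.0, 0.0, 109.9]
ft_force: [3.3, -4.9, -0.6]
finger_gap: 17.9
```

```bash
python3 - <<'E'
from h import *
q=np.load('sp.npy')[140:184,372:408]
save('z.png',np.clip(cv2.resize(q,None,fx=13,fy=13,interpolation=0)*2.0,0,255).astype(np.uint8))
r=lambda P:((proj('side',P)-[372,140]+.5)*13).round(0).tolist()
o,d=ray('side',[[390,170]]);w=d[0];w[2]=0;w/=np.linalg.norm(w)
c=np.array([571.9,-157.9,0])
for z in(170,176,182):print(z,'front edge of head bottom',r([c-10*w+[0,0,z]]),'back edge of top',r([c+10*w+[0,0,z+30]]),'front of top',r([c-10*w+[0,0,z+30]]))
E
```

```text
170 front edge of head bottom [[242.0, 379.0]] back edge of top [[268.0, 106.0]] front of top [[261.0, 181.0]]
176 front edge of head bottom [[246.0, 340.0]] back edge of top [[272.0, 66.0]] front of top [[265.0, 141.0]]
182 front edge of head bottom [[250.0, 301.0]] back edge of top [[276.0, 26.0]] front of top [[269.0, 100.0]]
```

View pics/z.png

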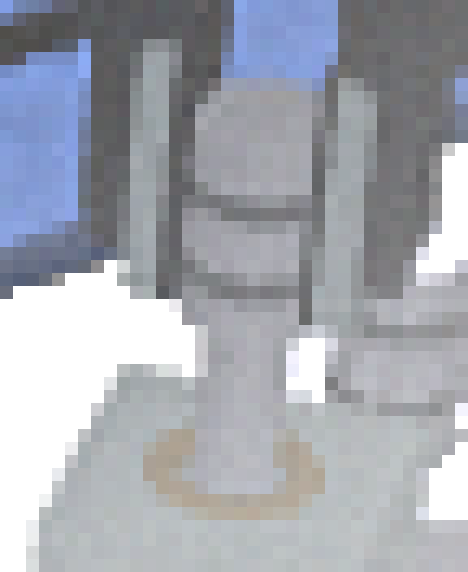

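```bash
python3 -c "
from bench import job,telemetry
s=telemetry.sense();print(s['time'],s['tool_pos'],s['ft_force'],s['finger_gap']);print(job.hand_in())"
```

```text
26.475 [ 570.56781081 -152.82705301  153.1113804 ] [ 3.26656104 -4.85831422 -0.58706337] 17.929452741641505
the job is handed in; nothing more can be done
None
```

I set the lock pin in the fork and let go of it. I then threaded the guide rod through both bushings and handed the job in at 26.5 s, still holding the rod. No verdict was reported.

**Last checks**
- **Pin:** it stopped against a rising push of about 12 N. A top-view check after I let go showed it about 2 mm from the hole, with its top at about 124–126 mm (nominal 126).
- **Rod height:** the tool height puts the foot about 36 mm above the bench. Side-view edge readings give 35–38 mm, against limits of 19 to 53 mm.
- **Rod grip:** it looks upright and is held at 80 N. The last side push on the wrist was about 6 N.

**What disagreed or was not seen**
- **Finger tips:** they sat about 27–29 mm higher than the reported tool point suggested. I set both grasp heights from the camera depth instead.
- **Side camera:** it sits a few mm off from the top camera, and one of its automatic bushing-ring readings was about 5 mm out. I used only relative positions from it.
- **Vertical force:** at the end it read about 0 to −1 N instead of the −3 N seen earlier, so the rod may be rubbing lightly in a bushing.
- **Rod foot:** I never saw it directly below the lower bushing, because the column hides it.
- **Bottle, cup and screwdriver:** I did not re-measure them at the end; the arm did not go near them.

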